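Put the T-track fence stop away in its dust box

ROBOT

A 7-joint arm with a two-finger parallel gripper is mounted at the origin on a cart in front of the work surface, level with it; the furniture and walls round the work are solid. World frame = base frame: x ahead of the robot, y to its left, z up, the work surface at z = 0. Lengths are in m, angles in rad, forces in N, time in s.
With the tool pointing down it reaches from about 0.425 to 0.925 m from the base axis. Payload 6.8 kg.
Tool frame: the origin (TCP) lies on the front face of the gripper's body, between the roots of the fingers; the fingertips stand 73 mm ahead of it and the grasp point (between the pads) lies 54 mm ahead of it (env.nose_length is the distance from the TCP to the fingertips, in m); z points along the fingers, y is the direction in which the jaws open and shut (so a half turn about z gives the same grasp; the last joint's range is limited). The gripper opens to 85 mm and grips with 20 to 120 N. Pads are 22 mm wide; open, the fingers measure 114 mm over their backs; the gripper's body (76 mm by 85 mm) begins 54 mm behind the grasp point. The pads swing forward as they close: fully open they stand 13 mm farther back than shut.
Start: joints at [-1.224, 0.477, 0.022, 1.555, -0.011, 1.109, -0.083], TCP at [0.297, 0.606, 0.304] pointing down, gripper open.
Joint ranges: [-2.96, 2.96], [-0.34, 2.1], [-1.41, 1.46], [0.24, 2.44], [-1.37, 4.51], [0.17, 1.92], [-2.96, 2.96]. Speed limits (rad/s): [2.39, 2.39, 3.14, 3.14, 3.14, 3.14, 3.14].

INTERFACE

Orientations are given as a unit quaternion [w, x, y, z].
In Python, from cell import env, kin, camera, calibration, job gives the robot as it stands. The module is installed in compiled form; this text tells all that it offers. Calls block until the motion is done:
- env.reach(position, orientation): joint-space move of the TCP to a pose.
- env.movel(position, velocity=0.15, rot=None, stop_force=None): straight line of the TCP; rot=None keeps the orientation; velocity is the mean speed in m/s. With stop_force (N) it stops when the force on the tool has changed by that much, and returns True; else False.
- env.goto_joints(angles): joint-space move.
- env.grip(opening, f_grip=None): finger opening in m; f_grip is the grip in N (None keeps the last); returns when the fingers have stopped.
- env.dwell(seconds).
- kin.inverse_kinematics(position, orientation): joint angles nearest the present ones, or None.
- env.get_state(): the state.
- camera(name): name is "side" or "top"; returns (picture, depth): 384x512x3 uint8, blue, green, red; 384x512 float32, m along the optical axis (not along the pixel's ray), 0 where there is no reading.
- calibration(name): a dict with "fx", "fy", "cx", "cy" (pixels), "rvec" (rotation vector, rad) and "tvec" (3), from world to camera coordinates, as OpenCV has them. Camera axes: x right, y down, z forward; pixel columns grow to the right and rows downward; lengths in m; the calibration is good to about 2 mm. A picture is of the moment at which its call begins. calibration takes no time and is no camera call.
A pose or a line that the arm cannot do raises env.PlanningError and nothing moves.
- job.job_done(): hands the job in, once; it reports no verdict.
The state is a dict: "time": time; "qpos": joint angles; "joint_velocities": joint speeds; "joint_torque": joint torques, N m; "tcp_pos": TCP position; "orientation": TCP orientation; "force": force on the tool from outside, world axes, zero at the start; "torque": the same for the moment, N m; "opening": finger opening in m.
Only numpy, scipy, OpenCV 4.12 (cv2) and the standard library are available. Lean on these libraries where they do the work, as an engineer would, in place of code of your own. Each camera call takes 0.05 s, during which the arm holds its last target.

TASK

Draw the fence stop lengthwise along the T-track, green head leading, until it is out of the track's open end, then lift it away and put it down upright on the table. Take it again by the steel web of its tail and push it, head first and standing upright on its flange, through the orange flap of the plywood dust box until the whole green head is inside, behind the flap's hinge line. Leave it there with the tail sticking out and the flap resting on it, and do not disturb the loose things lying around (slip cup, teapot lid, cork block).

Things in the scene. Friction and masses are not known exactly. Their poses are not given: they have to be found in the camera images.
- fence_stop: fence stop, 0.2 kg, 130 mm long (x): steel flange 30 mm wide (y), 8 mm thick; on it a 12 mm thick web all along, up to 29 mm; on the web at the +x end a green head, 30 mm long, 12 mm thick, up to 60 mm. Origin: centre of the underside. It starts in the track, head toward the open end, underside 4 mm above the table; only the head stands above the track's lips
- stop_head (a point): centre of the green head of the fence stop: 50 mm toward +x and 45 mm up from the stop's origin; axes as the stop's. Grasp it across its 12 mm thickness, more than 29 mm above the stop's underside
- stop_tail (a point): middle of the tail's web, the place for the second grasp: 45 mm toward -x of the stop's origin (20 mm from its tail end) and 18.5 mm up, half-way up the 12 mm thick web; axes as the stop's
- t_track: aluminium T-track fixed to the table, 200 mm long, 64 mm wide (94 mm over its feet), 34 mm tall. Origin: centre of the underside; x runs along the slot to the open end (x = +100 mm); a black block 36 mm tall shuts the other end. Slot floor at 4 mm; below the 20 mm thick lips it is 33 mm wide, between them 15 mm: the stop lifts out only when its whole length is past the open end
- track_open_end (a point): middle of the track's open end, at the top of the lips, 34 mm above the table; axes as the track's
- dust_box: plywood box fixed to the table, 96 mm deep, 62 mm wide, 84 mm tall. Origin: on the table, in the middle of the mouth; x points into the box. No bottom: the table is its floor. Mouth 48 mm wide, 78 mm high, facing roughly toward the robot; inside 90 mm deep, roofed
- dust_flap (a joint): orange flap 44 mm wide and 67 mm long in the box's mouth, hinged along the top, 74 mm above the table and 2 mm inside the mouth; rad, 0 hanging shut, positive swung into the box, about +-1.45 at most. A weak spring (0.02 N m per rad) shuts it; anything pushed in swings it open
- slip_cup: small grey-brown clay cup, 65 mm wide and 47 mm tall; origin under its centre
- teapot_lid: dark brown teapot lid, 80 mm wide and 34 mm tall with its knob; origin under its centre
- cork_block: cork sanding block, 58 x 55 x 22 mm; origin under its centre
There are look-alikes about, which are no part of the job. Of the things shaped like the fence_stop, the steel one is meant.

How it is judged:
On the way, in this order (a step that is already met when the one before it is completed fails the run):
1. the fence stop has been drawn out of the track's open end over its whole length (x of stop_tail in the frame of t_track above 0.12 m), for 0.1 s.
2. it stands released and upright on the table, clear of the track, its head not yet in the box (height (world z) of stop_head below 0.052 m and angle between stop_head's own z axis and vertical below 0.15 rad and linear speed of fence_stop below 0.02 m/s and contact force between the fingers and fence_stop below 0.1 N and horizontal distance between stop_tail and t_track above 0.06 m and x of stop_head in the frame of dust_box below 0 m), for 0.2 s.
At the end, for the whole second after the job is handed in: the whole green head is inside the dust box (its centre at least 16 mm behind the mouth, within 20 mm of the box's middle line), the tail outside, the stop standing upright (within 0.15 rad) on the table, released and at rest, the flap held open by it (more than 0.4 rad) (height (world z) of stop_head below 0.052 m and angle between stop_head's own z axis and vertical below 0.15 rad and linear speed of fence_stop below 0.02 m/s and contact force between the fingers and fence_stop below 0.1 N and x of stop_head in the frame of dust_box above 0.016 m and x of stop_tail in the frame of dust_box below 0 m and y of stop_head in the frame of dust_box between -0.02 and 0.02 m and value of joint dust_flap above 0.4 rad); the robot touches nothing.
It fails at once if the slip cup is moved more than 30 mm (distance of slip_cup from where it was at the start of the episode above 0.03 m).
It fails at once if the teapot lid is moved more than 30 mm (distance of teapot_lid from where it was at the start of the episode above 0.03 m).
It fails at once if the cork block is moved more than 30 mm (distance of cork_block from where it was at the start of the episode above 0.03 m).
It also fails if it takes over 56 s, if anything falls off the work surface, if the arm or the gripper's body presses on something with over 40 N, if the wrist force passes 120 N, or if a joint passes its speed limit or range.

## Working session

There is one attempt and no reset: what is moved stays moved. The work goes in short steps, each a Python script; the robot and the scene stay as the last script left them, time stands still between calls to the robot, and variables do not carry over. Pictures are saved under pics/ and viewed, and the job is handed in when it is done.

```bash
mkdir -p pics; ls; python3 - <<'E'
from cell import env, kin, camera, calibration, job
import cv2, numpy as np
for n in ("side","top"):
    p,d=camera(n); cv2.imwrite(f"pics/{n}0.png",p); np.save(f"{n}0.npy",d); 
    c=calibration(n); print(n,c); R=cv2.Rodrigues(np.array(c["rvec"],float))[0]; print((-R.T@np.array(c["tvec"]).ravel()).round(3),R[2].round(3))
s=env.get_state(); print(s["time"],s["tcp_pos"],s["orientation"],s["opening"],env.nose_length)
E
```

```text
pics
side {'fx': 349.23114234142884, 'fy': 349.23114234142884, 'cx': 253.2595345603958, 'cy': 188.05690601979347, 'rvec': array([ 0.08466176, -2.53754255,  1.74939369]), 'tvec': array([0.59152873, 0.06279546, 1.33625073])}
[0.485 1.269 0.543] [ 0.079 -0.932 -0.355]
top {'fx': 370.4893054770558, 'fy': 370.4893054770558, 'cx': 254.4736284468401, 'cy': 199.90333523395788, 'rvec': array([ 2.14344608, -2.14537831,  0.19210208]), 'tvec': array([0.07055106, 0.57115394, 1.20518128])}
[0.369 0.091 1.28 ] [ 0.161 -0.017 -0.987]
0.1 [0.29633633 0.60602055 0.30301377] [-1.25992608e-04  2.25432968e-01  9.74258323e-01 -8.25881703e-04] 0.08548660251100278 0.0726
```

View pics/side0.png

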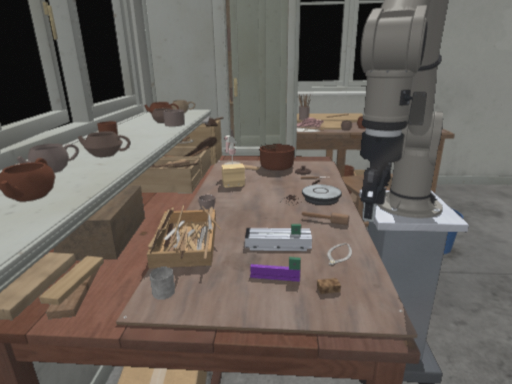

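View pics/top0.png

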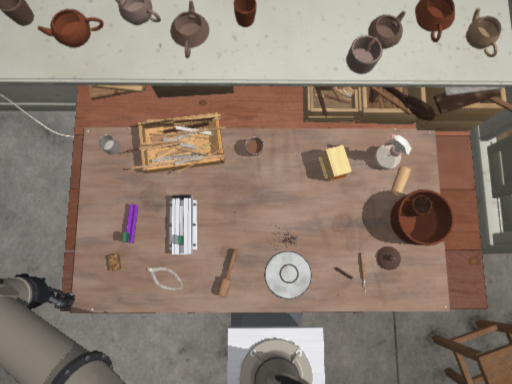

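```bash
python3 - <<'E'
import cv2, numpy as np
t=cv2.imread("pics/top0.png"); s=cv2.imread("pics/side0.png")
a=cv2.resize(t[185:265,120:220],None,fx=6,fy=6,interpolation=cv2.INTER_NEAREST)
b=cv2.resize(t[130:190,310:410],None,fx=6,fy=6,interpolation=cv2.INTER_NEAREST)
cv2.imwrite("pics/a.png",a[:480]);cv2.imwrite("pics/b.png",b)
cv2.imwrite("pics/c.png",cv2.resize(s[215:300,235:345],None,fx=6,fy=6,interpolation=cv2.INTER_NEAREST))
cv2.imwrite("pics/d.png",cv2.resize(s[130:215,190:300],None,fx=6,fy=6,interpolation=cv2.INTER_NEAREST))
E
```

```text
(no output)
```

View pics/a.png

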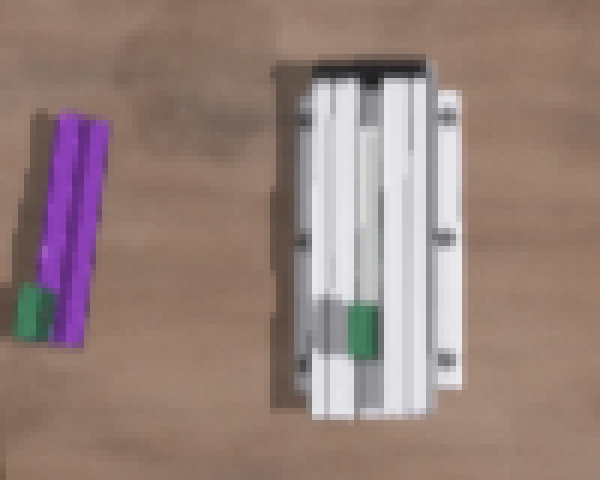

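View pics/b.png

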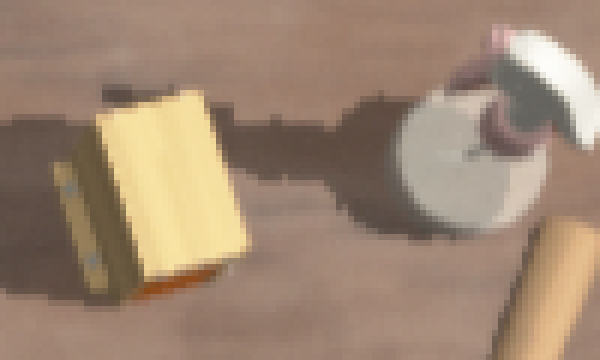

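View pics/c.png

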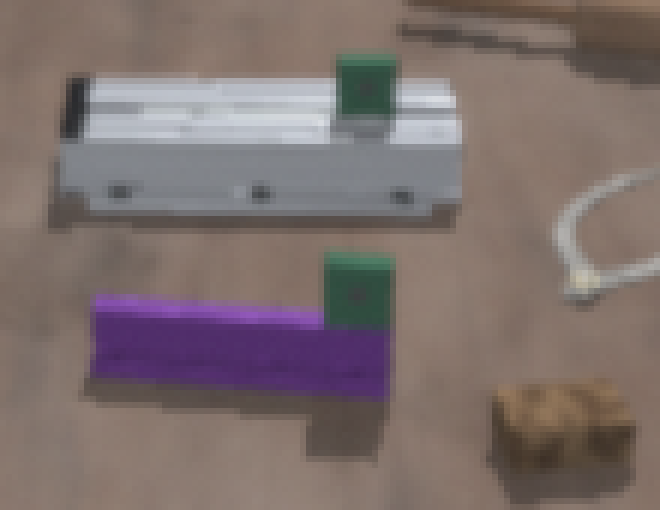

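View pics/d.png

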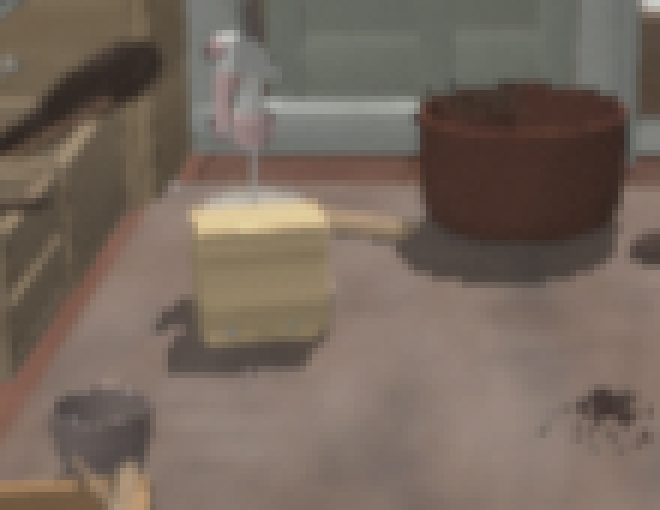

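```bash
cat > h.py <<'E'
from cell import env, kin, camera, calibration, job
import cv2, numpy as np
def ray(n,u,v):
    c=calibration(n); R=cv2.Rodrigues(np.array(c["rvec"],float))[0]
    o=-R.T@np.array(c["tvec"]).ravel(); d=R.T@np.array([(u-c["cx"])/c["fx"],(v-c["cy"])/c["fy"],1.]); return o,d
def onz(n,u,v,z):
    o,d=ray(n,u,v); return o+d*(z-o[2])/d[2]
def proj(n,p):
    c=calibration(n); return cv2.projectPoints(np.array([p],float),np.array(c["rvec"]),np.array(c["tvec"]),np.array([[c["fx"],0,c["cx"]],[0,c["fy"],c["cy"]],[0,0,1.]]),None)[0].ravel()
def tri(a,b):
    (o1,d1),(o2,d2)=a,b
    A=np.stack([d1,-d2],1); s=np.linalg.lstsq(A,o2-o1,rcond=None)[0]
    p,q=o1+d1*s[0],o2+d2*s[1]; return (p+q)/2,np.linalg.norm(p-q)
def blobs(mask,amin=8):
    n,l,st,c=cv2.connectedComponentsWithStats(mask.astype(np.uint8)); return [(st[i].tolist(),c[i].round(2).tolist(),l==i) for i in range(1,n) if st[i][4]>=amin]
def quad(n,m,z):
    # min area rect of mask, cast onto plane z
    cs,_=cv2.findContours(m.astype(np.uint8),cv2.RETR_EXTERNAL,cv2.CHAIN_APPROX_NONE)
    q=np.concatenate(cs)[:,0]
    P=np.array([onz(n,u,v,z)[:2] for u,v in q]);r=cv2.minAreaRect(P.astype(np.float32)); return r,cv2.boxPoints(r)
E
python3 - <<'E'
from h import *
t=cv2.imread("pics/top0.png"); s=cv2.imread("pics/side0.png"); dt=np.load("top0.npy")
def green(p):
    h=cv2.cvtColor(p,cv2.COLOR_BGR2HSV); return (h[...,0]>60)&(h[...,0]<90)&(h[...,1]>90)
for n,p in(("top",t),("side",s)):
    for b in blobs(green(p)): print(n,b[:2])
h=cv2.cvtColor(t,cv2.COLOR_BGR2HSV)
Z=np.zeros(dt.shape)
c=calibration("top"); R=cv2.Rodrigues(np.array(c["rvec"]))[0]; tv=np.array(c["tvec"]).ravel()
v,u=np.mgrid[:384,:512]; P=np.stack([(u-c["cx"])/c["fx"]*dt,(v-c["cy"])/c["fy"]*dt,dt],-1); W=(P-tv)@R; np.save("Wtop.npy",W)
# track
sub=(slice(185,265),slice(150,220))
m=np.zeros(dt.shape,bool); m[sub]=(abs(W[sub][...,2]-0.034)<0.006)
for b in blobs(m,100):
    print("track",b[:2], quad("top",b[2],0.034))
m=np.zeros(dt.shape,bool); m[125:195,300:365]=abs(W[125:195,300:365,2]-0.084)<0.008
for b in blobs(m,100): print("boxroof",b[:2], quad("top",b[2],0.084))
my=np.zeros(dt.shape,bool); my[125:195,300:365]=((h[...,2]>200)&(h[...,1]>70))[125:195,300:365]
for b in blobs(my,100): print("boxroof col",b[:2], quad("top",b[2],0.084))
for nm,(u0,v0,z) in dict(cork=(113,262,.02),headtop=(181,240,.064),rod=(230,272,.01),tong=(165,278,.01),cup=(254,146,.04),knife=(389,258,.03),purple=(131,222,.03)).items(): print(nm,onz("top",u0,v0,z).round(3),W[v0,u0].round(3))
E
```

```text
top ([123, 233, 6, 8, 34], [124.82, 236.62])
top ([178, 236, 5, 8, 35], [179.94, 239.6])
side ([292, 225, 8, 8, 36], [295.39, 227.89])
side ([290, 258, 10, 11, 72], [294.04, 262.31])
track ([172, 194, 20, 60, 985], [181.1, 222.85]) (((0.493285208940506, 0.3151203393936157), (0.19981743395328522, 0.06434699892997742), 1.9232474565505981), array([[0.392353  , 0.3439227 ],
       [0.39451253, 0.27961197],
       [0.5942174 , 0.28631797],
       [0.5920579 , 0.3506287 ]], dtype=float32))
boxroof ([326, 145, 26, 31, 528], [338.04, 159.96]) (((0.7001554369926453, -0.20887334644794464), (0.0969475507736206, 0.06417983025312424), 14.818803787231445), array([[ 0.64508647, -0.19024855],
       [ 0.66150135, -0.25229374],
       [ 0.7552244 , -0.22749814],
       [ 0.7388095 , -0.16545296]], dtype=float32))
boxroof col ([326, 145, 26, 31, 510], [338.48, 160.17]) (((0.7002308964729309, -0.21079711616039276), (0.09687262028455734, 0.06125975400209427), 15.480304718017578), array([[ 0.64537644, -0.19420642],
       [ 0.6617271 , -0.2532438 ],
       [ 0.75508535, -0.22738782],
       [ 0.7387347 , -0.16835043]], dtype=float32))
cork [0.365 0.542 0.02 ] [0.365 0.54  0.024]
headtop [0.436 0.31  0.064] [0.436 0.31  0.063]
rod [0.331 0.152 0.01 ] [ 0.331  0.153 -0.003]
tong [0.312 0.369 0.01 ] [0.312 0.371 0.003]
cup [0.762 0.071 0.04 ] [0.369 0.091 1.28 ]
knife [ 0.377 -0.381  0.03 ] [ 0.377 -0.381  0.031]
purple [0.498 0.486 0.03 ] [0.499 0.488 0.023]
```

```bash
cat >> h.py <<'E'
from scipy.spatial.transform import Rotation as Ro
Tc=np.array([.4933,.3151]); Ta=np.array([-.9994,-.0335]); Ty=np.arctan2(Ta[1],Ta[0])
By=np.deg2rad(15.3); Ba=np.array([np.cos(By),np.sin(By)]); Bo=np.array([.7002,-.2103])-.048*Ba
def pose(g,yaw,tilt,flip,L=.054):
    """grasp point g world, object yaw, tilt: fingers lean toward object's +x; returns TCP pos, quat"""
    R=Ro.from_euler('z',yaw)*Ro.from_euler('y',-tilt)*Ro.from_euler('x',np.pi)*Ro.from_euler('z',np.pi*flip)
    z=R.as_matrix()[:,2]
    q=R.as_quat(); return np.array(g)-L*z, np.array([q[3],*q[:3]])
def trk(x,z): return np.array([*(Tc+x*Ta),z])
def box(x,z): return np.array([*(Bo+x*Ba),z])
E
python3 - <<'E'
from h import *
t=cv2.imread("pics/top0.png")
p,gap=tri(ray("top",179.94,239.6),ray("side",295.39,227.89)); print("head tri",p.round(4),gap, "track x",(p[:2]-Tc)@Ta)
W=np.load("Wtop.npy")[230:248,172:188]; m=W[...,2]>.055; print("depth head",m.sum(),W[m].mean(0),W[m].min(0),W[m].max(0))
for k in("plate",(288,275)),("knife",(362,270)):print(k[0],onz("top",*k[1],0.02).round(3))
print("Bo",Bo)
for tilt in(0,.2,.35,.5):
  for f in(0,1):
    r=[]
    for g,y in((trk(.055,.06),Ty),(trk(.15,.06),Ty),(trk(.235,.06),Ty),(trk(.235,.15),Ty),(box(-.06,.06),By),(box(-.06,.15),By)):
        q=kin.inverse_kinematics(*pose(g,y,tilt,f)); r.append(None if q is None else np.round(q,2).tolist())
    print(tilt,f,*r,sep="\n  ")
E
```

```text
head tri [0.4387 0.3157 0.0522] 0.001978802532667149 track x 0.05455534037360797
depth head 40 [0.43370995 0.29808444 0.15492282] [0.36925506 0.09080799 0.05592287] [0.45219299 0.32082809 1.28025809]
plate [ 0.321 -0.042  0.02 ]
knife [ 0.337 -0.291  0.02 ]
Bo [ 0.65390124 -0.22296591]
0
  0
  [-0.72, 0.52, -0.02, 2.02, 0.02, 0.6, 0.85]
  [-0.84, 0.43, -0.04, 2.19, 0.03, 0.52, 0.7]
  [-0.97, 0.36, -0.06, 2.33, 0.05, 0.45, 0.53]
  [-0.98, 0.17, -0.05, 2.27, 0.01, 0.7, 0.56]
  [-0.13, 0.73, 0.6, 1.8, -0.56, 0.79, -0.55]
  [-0.34, 0.72, 0.94, 1.77, -0.68, 1.01, -0.44]
0
  1
  [-1.15, 0.58, 0.53, 2.05, -0.49, 0.64, -1.82]
  [-1.29, 0.48, 0.51, 2.22, -0.46, 0.54, -1.96]
  [-1.43, 0.4, 0.48, 2.36, -0.42, 0.46, -2.14]
  [-1.54, 0.19, 0.57, 2.3, -0.16, 0.69, -2.39]
  [0.1, 0.66, 0.26, 1.78, -0.24, 0.73, 2.32]
  [-0.03, 0.56, 0.45, 1.75, -0.3, 0.9, 2.38]
0.2
  0
  [-0.62, 0.59, -0.07, 1.9, -0.11, 0.82, 1.01]
  [-0.7, 0.5, -0.1, 2.08, -0.14, 0.71, 0.93]
  [-0.8, 0.42, -0.13, 2.23, -0.18, 0.62, 0.83]
  [-0.82, 0.25, -0.1, 2.18, -0.17, 0.84, 0.81]
  [-0.03, 0.65, 0.49, 1.92, -0.77, 0.6, -0.31]
 
[... 789 characters left out ...]
.55, 2.15, -0.49, 1.02, -1.96]
  [0.55, 0.58, -0.22, 1.96, -0.28, 0.34, 2.47]
  [0.11, 0.45, 0.35, 1.95, -0.7, 0.59, 2.8]
0.5
  0
  [-0.53, 0.73, -0.09, 1.71, -0.22, 1.14, 1.13]
  [-0.58, 0.63, -0.13, 1.92, -0.27, 1.01, 1.09]
  [-0.64, 0.56, -0.17, 2.09, -0.32, 0.9, 1.06]
  [-0.65, 0.4, -0.15, 2.05, -0.32, 1.09, 1.01]
  [0.59, 0.58, -0.2, 2.04, -0.98, 0.25, 0.07]
  [-0.06, 0.5, 0.64, 2.05, -1.22, 0.65, 0.16]
0.5
  1
  [-0.96, 0.8, 0.54, 1.74, -0.62, 1.25, -1.64]
  [-1.05, 0.7, 0.5, 1.95, -0.64, 1.13, -1.67]
  [-1.14, 0.61, 0.46, 2.12, -0.67, 1.02, -1.72]
  [-1.21, 0.45, 0.54, 2.09, -0.56, 1.17, -1.85]
  [1.05, 0.73, -0.81, 2.01, 0.73, 0.25, 1.65]
  [0.54, 0.43, -0.13, 2.01, -0.7, 0.41, 2.88]
```

```bash
cat >> h.py <<'E'
TI=.15
def st(msg=""):
    s=env.get_state(); print(msg,"t%.2f"%s["time"],"tcp",np.round(s["tcp_pos"],4),"F",np.round(s["force"],1),"T",np.round(s["torque"],2),"open %.4f"%s["opening"]); return s
E
python3 - <<'E'
from h import *
env.grip(.05,20)
env.reach(*pose(trk(.0535,.14),Ty,TI,0)); st("above")
p,d=camera("top"); cv2.imwrite("pics/t1.png",cv2.resize(p[150:300,100:280],None,fx=4,fy=4))
p,d=camera("side"); cv2.imwrite("pics/s1.png",cv2.resize(p[180:300,210:360],None,fx=5,fy=5))
print(np.round(env.get_state()["qpos"],2))
E
```

```text
above t1.84 tcp [0.4477 0.315  0.1938] F [ 0.2  0.3 -0.1] T [ 0.03 -0.17 -0.04] open 0.0498
[-0.65  0.45 -0.04  1.89 -0.09  0.92  0.98]
```

View pics/t1.png

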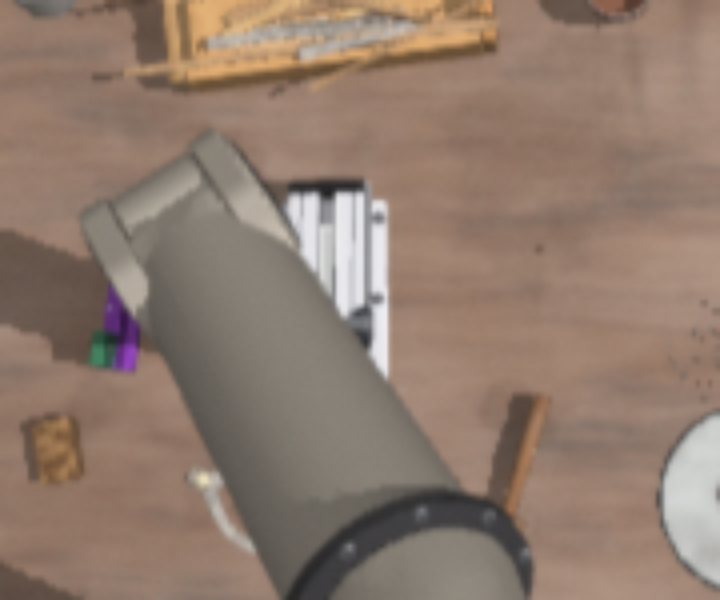

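View pics/s1.png

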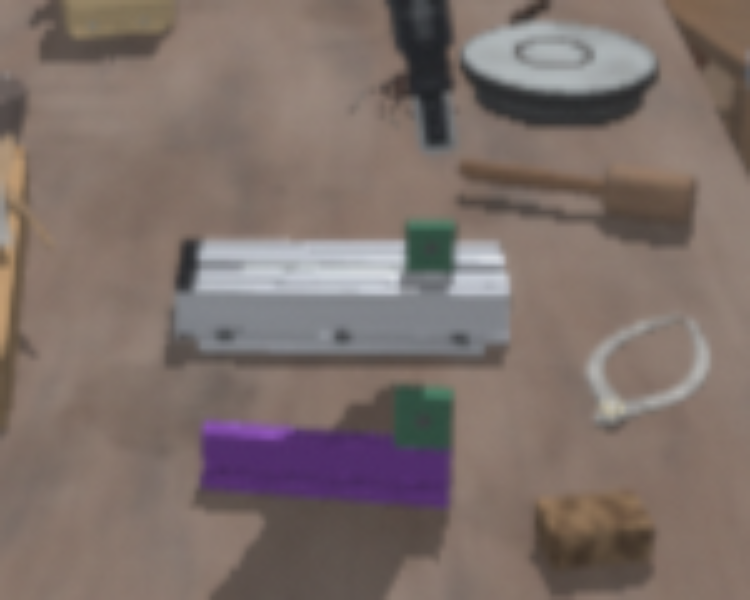

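```bash
python3 - <<'E'
from h import *
z=.058
st("0")
r=env.movel(pose(trk(.0535,z),Ty,TI,0)[0],.08,stop_force=6); st("down %s"%r)
env.grip(.0,20); st("grip")
p,d=camera("side"); cv2.imwrite("pics/s2.png",cv2.resize(p[190:280,220:340],None,fx=6,fy=6))
E
```

```text
0 t1.94 tcp [0.4475 0.3152 0.1938] F [ 0.1 -0.5 -0.7] T [ 0.05 -0.16  0.04] open 0.0499
down False t3.12 tcp [0.4483 0.3138 0.1119] F [-0.2  0.2  0.5] T [-0.03 -0.15 -0.09] open 0.0502
grip t3.54 tcp [0.4481 0.3137 0.1117] F [-0.3 -1.   3.1] T [-0.07 -0.02 -0.1 ] open 0.0116
```

View pics/s2.png

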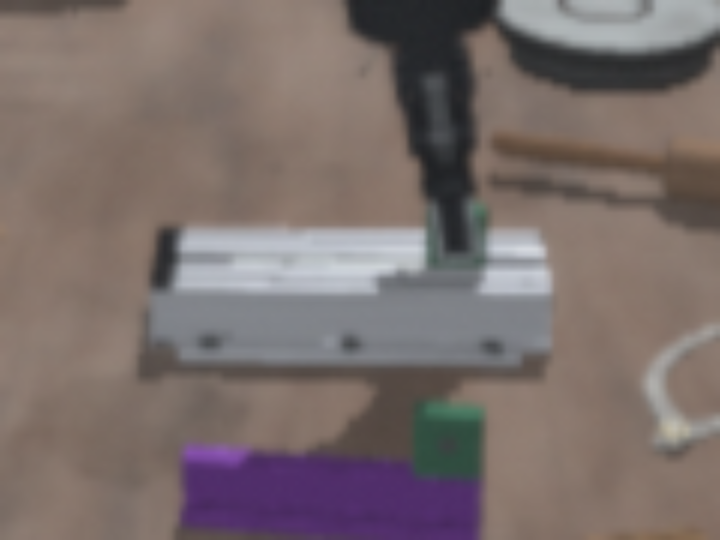

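```bash
python3 - <<'E'
from h import *
env.grip(0,40); s=st("g")
p0=np.array(s["tcp_pos"])
for dx in (.03,.09,.14,.182):
    r=env.movel(p0+dx*np.array([*Ta,0]),.07,stop_force=15); st("draw %.3f %s"%(dx,r))
    if r: break
p,d=camera("side"); cv2.imwrite("pics/s3.png",cv2.resize(p[190:310,220:370],None,fx=5,fy=5))
E
```

```text
g t3.81 tcp [0.448  0.3138 0.1117] F [-0.1  0.7  5.9] T [-0.11  0.07 -0.03] open 0.0113
draw 0.030 False t4.38 tcp [0.4158 0.3129 0.1117] F [-5.3  0.6  7.2] T [-0.03  0.87  0.  ] open 0.0113
draw 0.090 False t5.39 tcp [0.3569 0.3107 0.1117] F [-5.  -0.3  6. ] T [-0.02  0.75  0.05] open 0.0112
draw 0.140 False t6.26 tcp [0.3078 0.309  0.1117] F [-1.5 -0.3  0.1] T [-0.02  0.07  0.01] open 0.0110
draw 0.182 False t7.01 tcp [0.2663 0.3078 0.1118] F [-0.  -0.4 -2.2] T [ 0.01 -0.11  0.03] open 0.0111
```

View pics/s3.png

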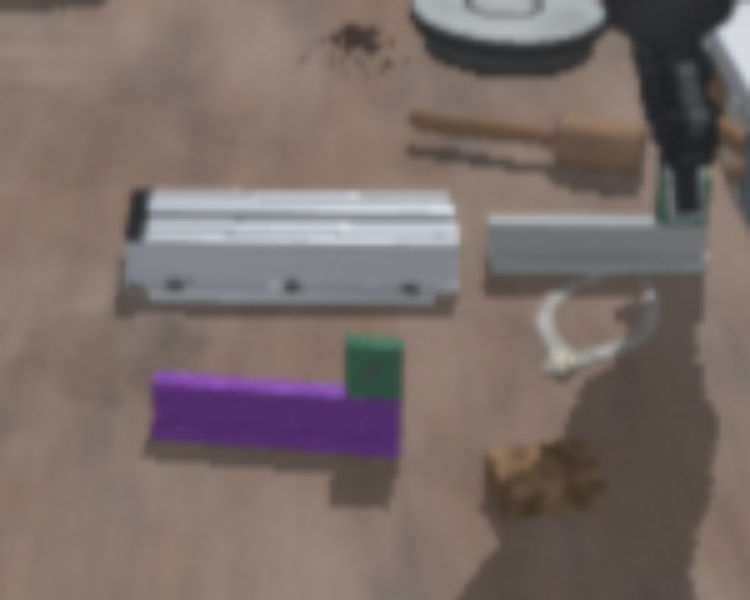

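```bash
python3 - <<'E'
from h import *
env.grip(0,60)
p=np.array(env.get_state()["tcp_pos"]); env.movel(p+[0,0,.13],.15); s=st("lift"); print(np.round(s["qpos"],2))
for y in(98,-82,60,-40,15.3):
  for g in((.5,.15,.2),(.55,0,.2),tuple(box(-.065,.2))):
    q=kin.inverse_kinematics(*pose(g,np.deg2rad(y),TI,0)); print(y,np.round(g,2),None if q is None else np.round(q,2))
E
```

```text
lift t8.29 tcp [0.2661 0.3072 0.241 ] F [ 0.9 -1.2 -3.1] T [-0.01 -0.13 -0.01] open 0.0110
[-0.84  0.17 -0.1   2.17 -0.13  0.9   0.74]
98 [0.5  0.15 0.2 ] [-0.56  0.28  0.28  2.   -0.3   0.87  0.04]
98 [0.55 0.   0.2 ] [-0.35  0.36  0.4   1.91 -0.35  0.95  0.38]
98 [ 0.59 -0.24  0.2 ] [-0.16  0.61  0.76  1.68 -0.58  1.16  0.94]
-82 [0.5  0.15 0.2 ] [-0.4   0.31 -0.11  1.95  0.21  0.95  2.64]
-82 [0.55 0.   0.2 ] [-0.15  0.33 -0.06  1.92  0.21  0.92  2.94]
-82 [ 0.59 -0.24  0.2 ] [ 1.01  0.74 -1.19  1.7   0.88  1.25  2.87]
60 [0.5  0.15 0.2 ] [-0.66  0.24  0.35  2.06 -0.27  0.76 -0.66]
60 [0.55 0.   0.2 ] [-0.4   0.31  0.44  1.98 -0.36  0.83 -0.27]
60 [ 0.59 -0.24  0.2 ] [-0.23  0.6   0.86  1.75 -0.69  1.08  0.37]
-40 [0.5  0.15 0.2 ] [ 0.44  0.51 -1.18  1.97  0.72  1.06  2.93]
-40 [0.55 0.   0.2 ] [-1.1   0.62  1.29  2.04 -0.67  0.89 -1.75]
-40 [ 0.59 -0.24  0.2 ] [-0.56  0.78  1.27  1.86 -0.88  1.02 -1.23]
15.3 [0.5  0.15 0.2 ] [-0.8   0.22  0.44  2.1  -0.12  0.7  -1.6 ]
15.3 [0.55 0.   0.2 ] [-0.52  0.28  0.51  2.04 -0.26  0.73 -1.17]
15.3 [ 0.59 -0.24  0.2 ] [-0.31  0.56  0.9   1.83 -0.68  0.94 -0.41]
```

```bash
python3 - <<'E'
from h import *
env.reach(*pose((.5,.15,.2),np.deg2rad(98),TI,0)); st("w1")
env.reach(*pose(box(-.065,.15),By,TI,0)); s=st("w2"); print(np.round(s["qpos"],2))
for n in("top","side"):
    p,d=camera(n); cv2.imwrite(f"pics/{n}4.png",cv2.resize(p[120:300,260:420] if n=="top" else p[120:240,170:330],None,fx=4,fy=4))
E
```

```text
w1 t9.40 tcp [0.5    0.1434 0.2528] F [-0.8  0.7 -2.7] T [-0.06  0.01  0.02] open 0.0109
w2 t10.89 tcp [ 0.5841 -0.2401  0.2033] F [-0.4  0.6 -2.7] T [-0.05  0.12  0.01] open 0.0110
[-0.15  0.55  0.65  1.86 -0.6   0.8  -0.47]
```

View pics/top4.png

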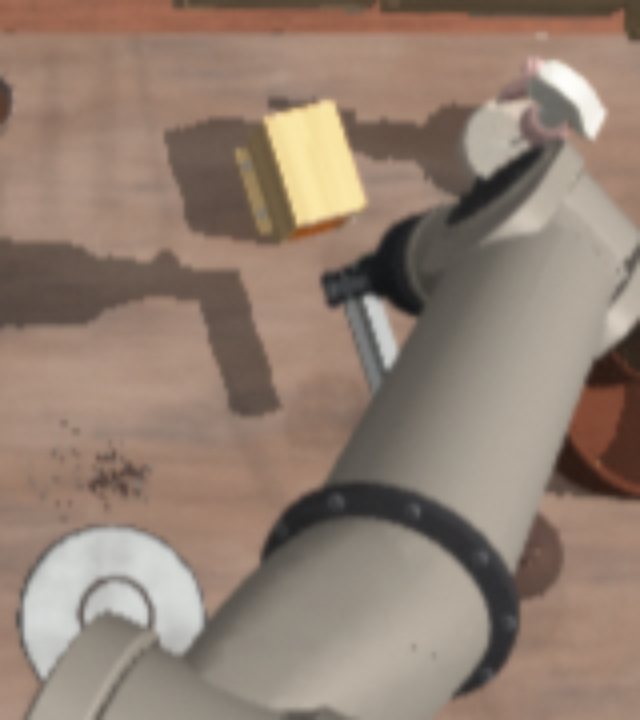

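View pics/side4.png

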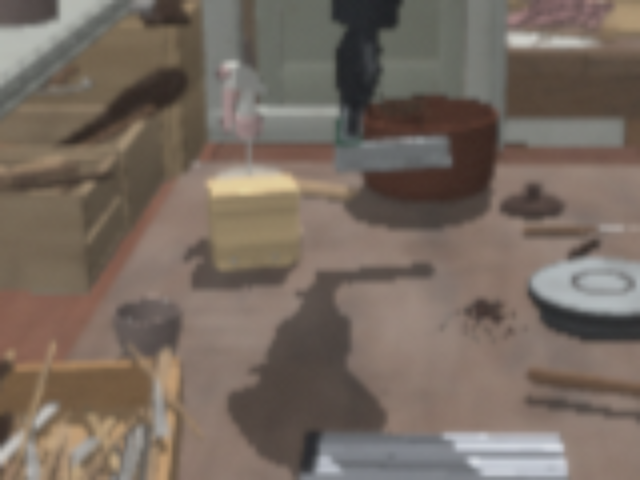

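```bash
python3 - <<'E'
from h import *
p,dt=camera("top")
c=calibration("top"); R=cv2.Rodrigues(np.array(c["rvec"]))[0]; tv=np.array(c["tvec"]).ravel()
v,u=np.mgrid[:384,:512]; W=(np.stack([(u-c["cx"])/c["fx"]*dt,(v-c["cy"])/c["fy"]*dt,dt],-1)-tv)@R
for (U,V) in((403,158),(398,163),(383,168),(370,182),(365,188),(346,192),(410,170),(410,200),(395,140),(390,155),(385,215),(360,215),(362,200),(352,197)): print((U,V),W[V,U].round(3))
E
```

```text
(403, 158) [ 0.591 -0.25   0.496]
(398, 163) [ 0.575 -0.23   0.514]
(383, 168) [ 0.571 -0.208  0.485]
(370, 182) [ 0.541 -0.18   0.476]
(365, 188) [ 0.552 -0.209  0.351]
(346, 192) [ 0.564 -0.192  0.231]
(410, 170) [ 0.565 -0.266  0.491]
(410, 200) [ 0.491 -0.242  0.533]
(395, 140) [ 0.739 -0.366  0.179]
(390, 155) [ 0.733 -0.405  0.033]
(385, 215) [0.369 0.091 1.28 ]
(360, 215) [ 0.451 -0.113  0.613]
(362, 200) [ 0.578 -0.309  0.001]
(352, 197) [ 0.568 -0.24   0.121]
```

```bash
python3 - <<'E'
from h import *
P,Q=pose(box(-.065,.15),By,TI,0)
P[2]=.116; env.movel(P,.1,stop_force=8); st("near")
P[2]=.1065; r=env.movel(P,.02,stop_force=3); s=st("down %s"%r)
p,d=camera("side"); cv2.imwrite("pics/s5a.png",cv2.resize(p[130:220,200:320],None,fx=6,fy=6))
env.grip(.04); st("rel"); env.dwell(.3)
env.movel(np.array(env.get_state()["tcp_pos"])+[0,0,.09],.15); st("up")
for n in("top","side"):
    p,d=camera(n); cv2.imwrite(f"pics/{n}5.png",p); np.save(n+"5.npy",d)
    cv2.imwrite(f"pics/{n}5z.png",cv2.resize(p[120:240,290:430] if n=="top" else p[130:220,200:320],None,fx=5,fy=5))
E
```

```text
near t12.07 tcp [ 0.5838 -0.2426  0.1166] F [ 0.9  0.1 -1.9] T [-0.    0.13  0.  ] open 0.0105
down True t12.51 tcp [ 0.5836 -0.2422  0.1079] F [-0.6  0.6  5.1] T [0.09 0.21 0.03] open 0.0106
rel t12.95 tcp [ 0.5829 -0.2417  0.1068] F [ 0.3 -0.6 -0. ] T [-0.02  0.16  0.02] open 0.0400
up t14.00 tcp [ 0.5825 -0.2413  0.1962] F [-0.   0.6 -0.5] T [-0.06  0.19  0.02] open 0.0403
```

View pics/s5a.png

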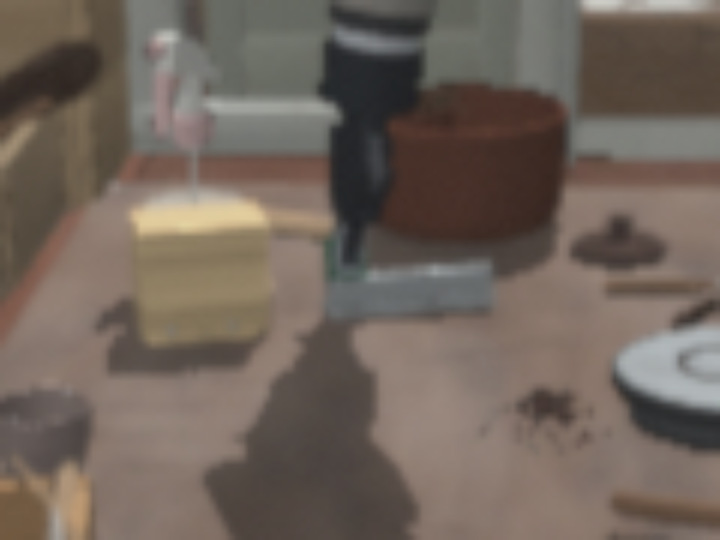

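View pics/top5z.png

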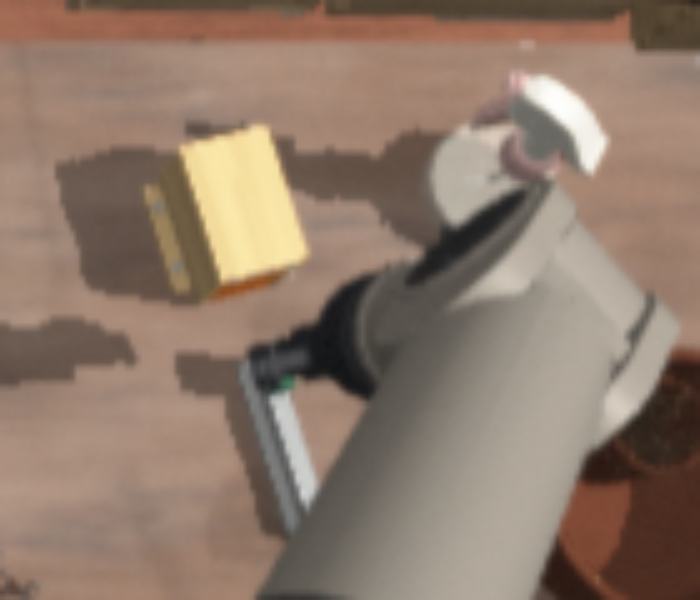

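View pics/side5z.png

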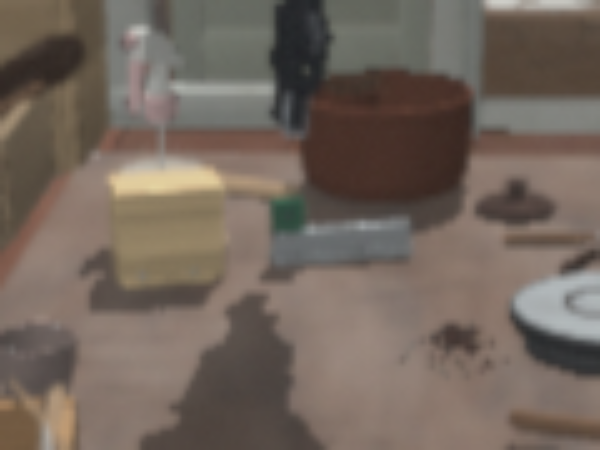

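```bash
python3 - <<'E'
from h import *
env.reach(*pose((.5,.1,.2),By,.1,0)); st()
p,d=camera("top"); cv2.imwrite("pics/top6.png",p); np.save("top6.npy",d)
cv2.imwrite("pics/top6z.png",cv2.resize(p[130:230,300:400],None,fx=6,fy=6,interpolation=cv2.INTER_NEAREST))
E
```

```text
t15.43 tcp [0.4952 0.0976 0.2538] F [ 0.2 -0.1 -1.1] T [-0.05  0.08 -0.05] open 0.0400
```

View pics/top6z.png

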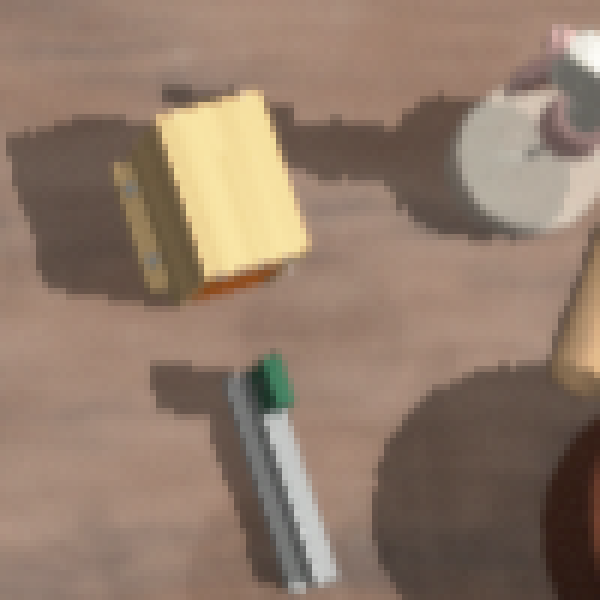

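```bash
cat >> h.py <<'E'
def world(n,dt):
    c=calibration(n); R=cv2.Rodrigues(np.array(c["rvec"]))[0]; tv=np.array(c["tvec"]).ravel()
    v,u=np.mgrid[:384,:512]; return (np.stack([(u-c["cx"])/c["fx"]*dt,(v-c["cy"])/c["fy"]*dt,dt],-1)-tv)@R
E
python3 - <<'E'
from h import *
p=cv2.imread("pics/top6.png"); W=world("top",np.load("top6.npy")); 
sub=np.zeros(p.shape[:2],bool); sub[185:232,332:360]=1
m=sub&(abs(W[...,2]-.029)<.006); print(m.sum())
r,b=quad("top",m,.029); print("web",r,b.round(4).tolist())
m2=sub&(abs(W[...,2]-.060)<.008); print(m2.sum()); r,b=quad("top",m2,.060); print("head",r,b.round(4).tolist())
q=np.argwhere(m)[:,::-1]; P=np.array([onz("top",u,v,.029)[:2] for u,v in q]); l=cv2.fitLine(P.astype(np.float32),cv2.DIST_HUBER,0,.001,.001).ravel(); print("line deg",np.degrees(np.arctan2(l[1],l[0])),l[2:])
m3=sub&(W[...,2]>.003)&(W[...,2]<.07); 
B=lambda P:((P-Bo)@Ba, (P-Bo)@np.array([-Ba[1],Ba[0]]))
print("box coords web mean",B(P.mean(0)), "extent", B(P)[0].min(),B(P)[0].max(),"y",B(P)[1].min(),B(P)[1].max())
P2=W[m2][:,:2]; print("head mean",B(P2.mean(0)),B(P2)[0].min(),B(P2)[0].max(),B(P2)[1].min(),B(P2)[1].max())
print(np.round(W[222:229,338:356,2]*1000).astype(int))
E
```

```text
119
web ((0.545503556728363, -0.24954819679260254), (0.1262407749891281, 0.01321704126894474), 16.050167083740234) [[0.4830000102519989, -0.2606000006198883], [0.48669999837875366, -0.2734000086784363], [0.6079999804496765, -0.23839999735355377], [0.6043000221252441, -0.2257000058889389]]
36
head ((0.5931785106658936, -0.23623310029506683), (0.029679948464035988, 0.012991395778954029), 16.072612762451172) [[0.5770999789237976, -0.23409999907016754], [0.5806999802589417, -0.24660000205039978], [0.6092000007629395, -0.23839999735355377], [0.6055999994277954, -0.22589999437332153]]
line deg 16.709642 [ 0.5357731 -0.252227 ]
box coords web mean (np.float64(-0.12166256597737857), np.float64(0.0029468165030269553)) extent -0.17471314998040305 -0.04849943747755837 y -0.004131813721752444 0.009555879724980353
head mean (np.float64(-0.06194515746878276), np.float64(0.0029084124516040692)) -0.07630586649540651 -0.046586249123337774 -0.004073015427335183 0.008381047888205286
[[  -3    2    0    3    3    0    0   -2    3    9   11    6   20   28
    26   28   27   10]
 [  -1   -1    6   -5   -2   -3   -1 1280    0    9    7    8   20   25
    28   30   30    5]
 [   2   -6    3    3    1    0    0    1    1    0   10    9   14   24
    31   33   27    4]
 [  -1    2    1   -2    2    0    0    2    2    8   13   10   10   22
    26   27   27   33]
 [   5   -3   -3   -1   -3   -1   -3   -1   -2    7    8   10    7   15
    30   28   22    8]
 [   3   -3   -1    0   -2   -4    2    3   -1    3   10    9   10   13
    -4   -2    0   -3]
 [  -4    2   -3    1    2   -1   -2    1   -1    0    1    2    1   -3
    -5    2   -3    2]]
```

```bash
python3 - <<'E'
from h import *
n=np.array([-Ba[1],Ba[0],0])
def tp(x,y,z): return pose(box(x,z)+y*n,By,.1,0)
for a in((-.157,0,.13),(-.157,0,.03),(-.062,-.0025,.03)): print(np.round(kin.inverse_kinematics(*tp(*a)),2))
env.reach(*tp(-.157,-.0003,.13)); s=st("above"); print(np.round(s["qpos"],2))
r=env.movel(tp(-.157,-.0003,.033)[0],.08,stop_force=6); st("a %s"%r)
r=env.movel(tp(-.157,-.0003,.0295)[0],.02,stop_force=4); st("b %s"%r)
p,d=camera("side"); cv2.imwrite("pics/s7.png",cv2.resize(p[130:220,200:320],None,fx=6,fy=6))
E
```

```text
[-0.15  0.52  0.73  2.01 -0.61  0.75 -0.35]
[ 0.02  0.64  0.5   2.04 -0.72  0.56 -0.25]
[-0.08  0.74  0.56  1.87 -0.73  0.66 -0.37]
above t16.88 tcp [ 0.498  -0.265   0.1837] F [ 0.5  0.3 -0.2] T [0.02 0.11 0.  ] open 0.0400
[-0.15  0.52  0.73  2.01 -0.61  0.75 -0.35]
a False t18.24 tcp [ 0.4976 -0.2663  0.0872] F [0.3 0.7 0.2] T [-0.04  0.1   0.  ] open 0.0396
b False t18.57 tcp [ 0.4973 -0.266   0.0832] F [ 0.3 -0.   1.2] T [-0.    0.1  -0.02] open 0.0398
```

View pics/s7.png

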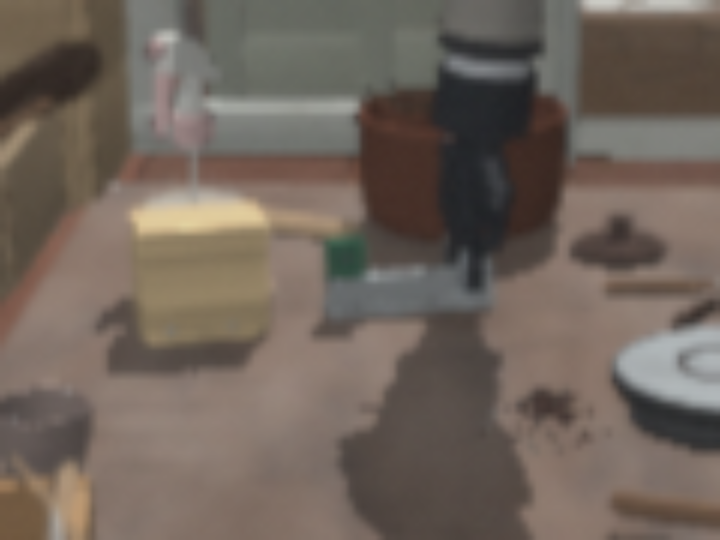

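```bash
python3 - <<'E'
from h import *
n=np.array([-Ba[1],Ba[0],0])
def tp(x,y,z): return pose(box(x,z)+y*n,By,.1,0)
env.grip(0,40); s=st("grip")
r=env.movel(tp(-.127,-.0025,.0298)[0],.05,stop_force=12); st("mv %s"%r)
p,d=camera("side"); cv2.imwrite("pics/s8.png",cv2.resize(p[130:220,200:320],None,fx=6,fy=6))
p,d=camera("top"); cv2.imwrite("pics/t8.png",cv2.resize(p[130:230,300:420],None,fx=6,fy=6))
E
```

```text
grip t18.98 tcp [ 0.4974 -0.2662  0.0834] F [-0.2  0.4  2.6] T [ 0.    0.14 -0.01] open 0.0115
mv False t19.73 tcp [ 0.5273 -0.2599  0.0834] F [-0.1 -0.3 -1. ] T [ 0.03 -0.05 -0.07] open 0.0107
```

View pics/s8.png

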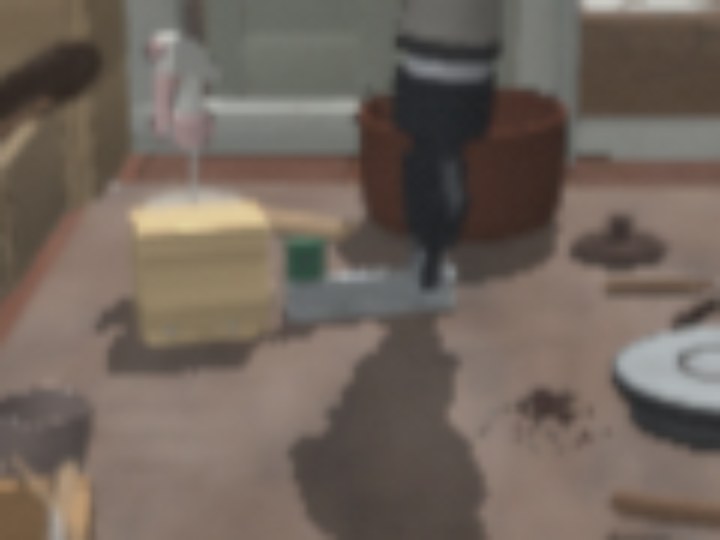

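View pics/t8.png

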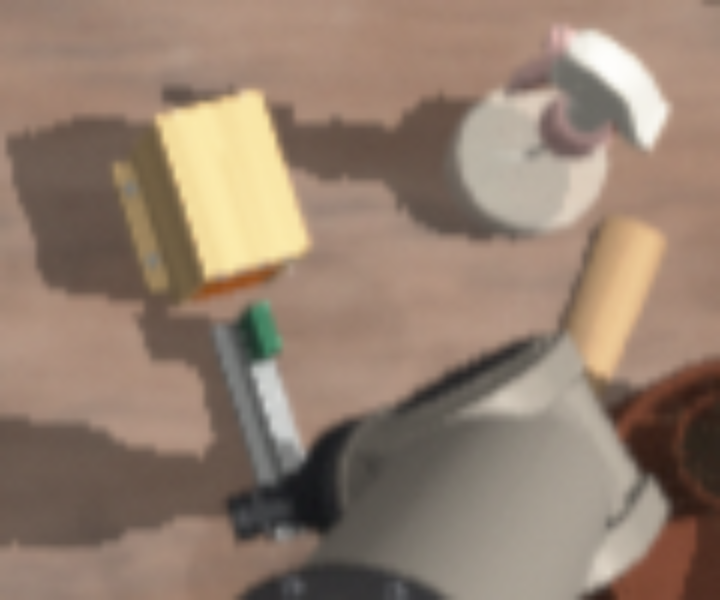

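```bash
python3 - <<'E'
from h import *
p,d=camera("top"); W=world("top",d); h=cv2.cvtColor(p,cv2.COLOR_BGR2HSV)
sub=np.zeros(d.shape,bool); sub[178:215,332:352]=1
B=lambda P:((P-Bo)@Ba, (P-Bo)@np.array([-Ba[1],Ba[0]]))
m=sub&(abs(W[...,2]-.060)<.008); r,b=quad("top",m,.06); print(r,B(np.array(r[0])))
m=sub&(abs(W[...,2]-.029)<.006); r,b=quad("top",m,.029); print(r,B(np.array(r[0])))
# box again
m=np.zeros(d.shape,bool); m[125:195,300:365]=((h[...,2]>200)&(h[...,1]>70)&(W[...,2]>.07))[125:195,300:365]
r,b=quad("top",m,.084);print(r)
m=np.zeros(d.shape,bool); m[125:185,300:365]=(h[...,0]<14)[125:185,300:365]&(h[...,1]>180)[125:185,300:365]
for bb in blobs(m,5): print("orange",bb[:2])
E
```

```text
((0.5828356742858887, -0.23157978057861328), (0.10906486213207245, 0.015957195311784744), 1.7249919176101685) (np.float64(-0.07081979163371602), np.float64(0.01044371236305637))
((0.6024057269096375, -0.23355858027935028), (0.1135343462228775, 0.0190614964812994), 22.739456176757812) (np.float64(-0.05246550410817367), np.float64(0.00337103695825699))
((0.7000346779823303, -0.2103818953037262), (0.09735041856765747, 0.06099119037389755), 15.039361000061035)
orange ([334, 175, 11, 4, 14], [338.57, 176.79])
```

```bash
python3 - <<'E'
from h import *
p,d=camera("top"); W=world("top",d); h=cv2.cvtColor(p,cv2.COLOR_BGR2HSV)
B=lambda P:((P-Bo)@Ba, (P-Bo)@np.array([-Ba[1],Ba[0]]))
g=(h[...,0]>60)&(h[...,0]<90)&(h[...,1]>90); g[:, :325]=0; g[:,360:]=0
for bb in blobs(g): print(bb[:2])
m=g&(abs(W[...,2]-.06)<.009); r,b=quad("top",m,.06); print(m.sum(),r,B(np.array(r[0])))
p6=cv2.imread("pics/top6.png"); W6=world("top",np.load("top6.npy")); h=cv2.cvtColor(p6,cv2.COLOR_BGR2HSV)
g=(h[...,0]>60)&(h[...,0]<90)&(h[...,1]>90); g[:, :325]=0; g[:,360:]=0
m=g&(abs(W6[...,2]-.06)<.009); r,b=quad("top",m,.06); print(m.sum(),r,B(np.array(r[0])))
E
```

```text
([341, 181, 5, 8, 28], [343.14, 184.96])
24 ((0.6209793090820312, -0.22987718880176544), (0.02464110776782036, 0.0108783058822155), 19.466089248657227) (np.float64(-0.03357879763914889), np.float64(0.0020208826415967327))
25 ((0.590936541557312, -0.23577672243118286), (0.010119800455868244, 0.023931240662932396), 87.62811279296875) (np.float64(-0.0641134998582875), np.float64(0.004257920410049225))
```

```bash
python3 - <<'E'
from h import *
n=np.array([-Ba[1],Ba[0],0])
def tp(x,y,z): return pose(box(x,z)+y*n,By,.1,0)
for x in(-.11,-.085,-.063):
    r=env.movel(tp(x,-.0033,.0296)[0],.04,stop_force=10); st("mv %.3f %s"%(x,r))
    if r: break
p,d=camera("side"); cv2.imwrite("pics/s9.png",cv2.resize(p[130:220,200:320],None,fx=6,fy=6))
p,d=camera("top"); cv2.imwrite("pics/t9.png",cv2.resize(p[130:230,300:420],None,fx=6,fy=6))
E
```

```text
mv -0.110 False t20.50 tcp [ 0.5443 -0.2563  0.0834] F [ 1.7  0.4 -0.5] T [-0.02 -0.1   0.05] open 0.0115
mv -0.085 False t21.27 tcp [ 0.5665 -0.251   0.0835] F [-5.8 -2.2  5.3] T [-0.41  1.05 -0.02] open 0.0114
mv -0.063 False t21.98 tcp [ 0.5889 -0.2444  0.0834] F [-1.9 -2.3  2.5] T [-0.36  0.54 -0.03] open 0.0112
```

View pics/s9.png

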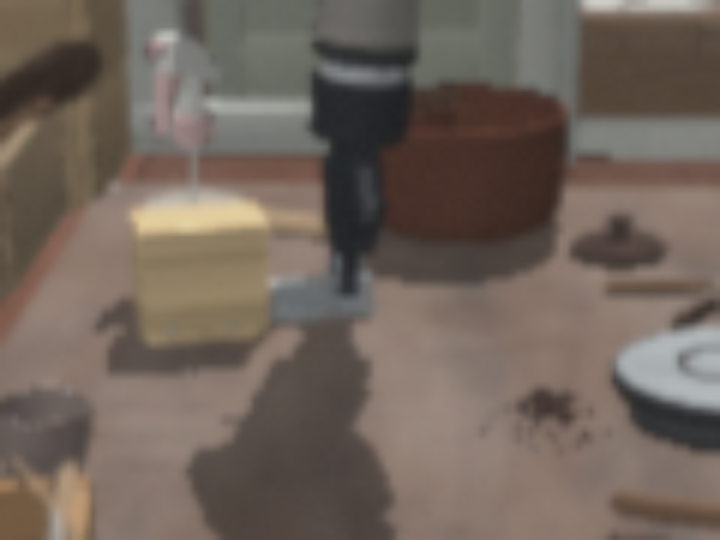

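View pics/t9.png

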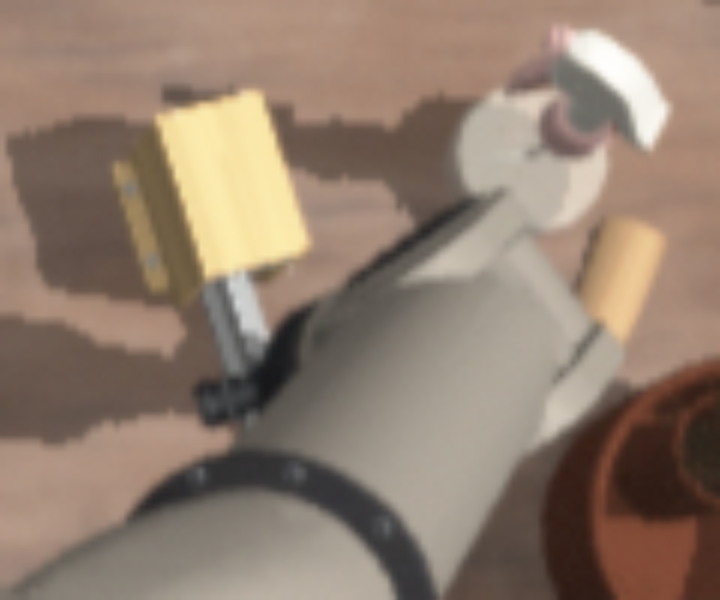

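```bash
python3 - <<'E'
from h import *
env.grip(.04); st("rel"); env.dwell(.2)
P=np.array(env.get_state()["tcp_pos"]); env.movel(P+[0,0,.1]-.01*np.array([*Ba,0]),.12); st("up")
env.reach(*pose((.5,.1,.2),By,.1,0)); st()
p,d=camera("side"); cv2.imwrite("pics/s10.png",cv2.resize(p[130:220,200:320],None,fx=6,fy=6))
p,d=camera("top"); cv2.imwrite("pics/top10.png",p); cv2.imwrite("pics/t10.png",cv2.resize(p[130:230,300:400],None,fx=6,fy=6,interpolation=cv2.INTER_NEAREST)); np.save("top10.npy",d)
W=world("top",d)
B=lambda P:((P-Bo)@Ba, (P-Bo)@np.array([-Ba[1],Ba[0]]))
sub=np.zeros(d.shape,bool); sub[170:215,325:352]=1
m=sub&(abs(W[...,2]-.029)<.006); r,b=quad("top",m,.029); print(m.sum(),r); x,y=B(b); print(x.round(4),y.round(4))
P=W[m][:,:2]; x,y=B(P); print(x.min(),np.percentile(x,5),x.max(),y.mean())
E
```

```text
rel t22.47 tcp [ 0.589  -0.2438  0.0832] F [ 0.7  0.  -0.5] T [-0.06  0.08  0.  ] open 0.0399
up t23.65 tcp [ 0.5789 -0.2463  0.1826] F [-0.1 -0.1 -1. ] T [-0.01  0.08 -0.02] open 0.0400
 t25.01 tcp [0.4952 0.0976 0.2537] F [0.9 0.  0.8] T [0.01 0.08 0.07] open 0.0400
110 ((0.638403058052063, -0.2310149073600769), (0.12145881354808807, 0.05497043579816818), 33.113243103027344)
[-0.0833 -0.0665  0.0492  0.0323] [ 0.0039 -0.0484 -0.0113  0.0411]
-0.08107769080809903 -0.07582858529138681 0.035889805961745264 0.0013188446783617368
```

View pics/s10.png

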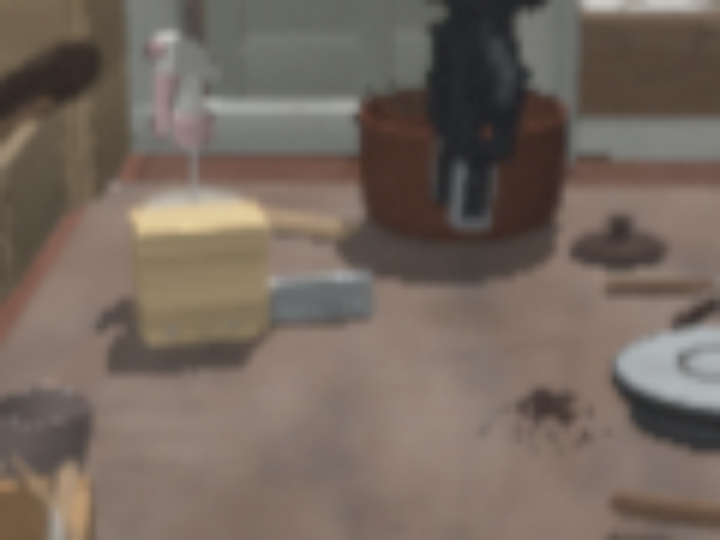

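View pics/t10.png

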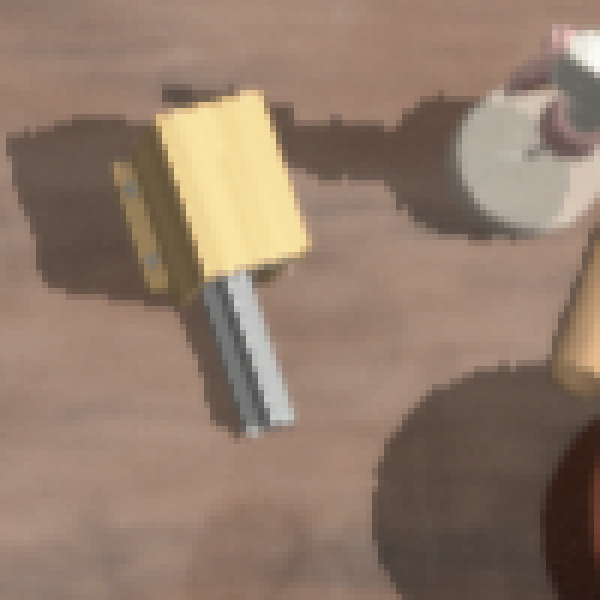

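```bash
python3 - <<'E'
from h import *
d=np.load("top10.npy"); W=world("top",d)
B=lambda P:((P-Bo)@Ba, (P-Bo)@np.array([-Ba[1],Ba[0]]))
sub=np.zeros(d.shape,bool); sub[170:215,325:352]=1
x,y=B(W[...,:2]); m=sub&(abs(W[...,2]-.029)<.006)&(x<-.01)&(x>-.1)&(abs(y)<.025)
P=np.array([onz("top",u,v,.029)[:2] for v,u in np.argwhere(m)])
l=cv2.fitLine(P.astype(np.float32),cv2.DIST_HUBER,0,.001,.001).ravel(); a=np.degrees(np.arctan(l[1]/l[0])); xx,yy=B(P)
print(m.sum(),"yaw",a,"x",xx.min(),xx.max(),"y",yy.mean(),"z",W[m][:,2].mean())
f=np.polyfit(xx,yy,1); print("y at head x=.032:",np.polyval(f,.032))
p0=cv2.imread("pics/top0.png"); p1=cv2.imread("pics/top10.png"); D=(cv2.absdiff(p0,p1).max(2)>50)
for n,(u,v) in dict(cork=(113,262),lid=(389,258),cup=(254,146),cup2=(108,144)).items(): print(n,D[v-12:v+12,u-12:u+12].sum())
E
```

```text
78 yaw 15.098244 x -0.08064389942492246 -0.01057697296053969 y -0.0008952856523439482 z 0.02821380803733235
y at head x=.032: -0.0011635300611081113
cork 0
lid 0
cup 0
cup2 0
```

All consistent: tail end at about −81 mm gives a head centre about +33 mm, on the box's middle line; web top at 28 mm means it stands on the table.

```bash
python3 - <<'E'
from h import *
env.dwell(.2); st(); print(job.job_done())
E
```

```text
t25.31 tcp [0.495  0.0979 0.2537] F [ 1.4 -1.4 -1. ] T [-0.02  0.05 -0.01] open 0.0404
the job is handed in; nothing more can be done
None
```

The fence stop is in the dust box with its tail out, released and standing upright, and the job is handed in at about 25 s of the 56 s. No verdict was reported.

I gripped the green head and drew the stop out of the track's open end. Then I lifted it away, put it down upright in front of the box, took it again by the tail web and pushed it head first through the flap.

**Last checks, from the top camera:**
- **Position:** the tail end is about 81 mm outside the mouth, so the head centre is about 33 mm inside. It is within about 1 mm of the box's middle line, and its yaw is within about 0.5° of the box's.
- **Standing:** the top of the web is at about 28 mm (29 mm nominal), so the stop is standing flat on the table.
- **Loose things:** comparing first and last pictures showed no change at the cork block, the teapot lid or the cups.
- **Robot:** the gripper was well clear of everything when I handed in.

**Not seen directly, or in disagreement:**
- The head and the flap are hidden by the box roof. I inferred that the flap is held open because the orange is no longer visible and from the head's depth.
- The camera and the arm's own position disagreed by about 2.5 mm sideways. I corrected this before pushing.
- One camera measurement during the push was spoiled by the gripper in view, so I repeated it with a colour mask.

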